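# Seat the processor, lock it, and offer up the cooler

### The arm

A 7-joint arm with a two-finger parallel gripper is mounted at the origin on the work surface. World frame = base frame: x ahead of the robot, y to its left, z up, the work surface at z = 0. Lengths are in m, angles in rad, forces in N, time in s.
With the tool pointing down it reaches from about 0.4 to 0.85 m from the base axis. Payload 10.4 kg.
Tool frame: the origin (TCP) lies midway between the tips of the shut fingers; the grasp point (between the pads) lies 19 mm behind it; z points along the fingers, y is the line along which they close (so a half turn about z gives the same grasp; the last joint's range is limited). The gripper opens to 87 mm and grips with 3 to 60 N. Pads are 19 mm wide; open, the fingers measure 117 mm over their backs; the gripper's body (75 mm by 190 mm) begins 51 mm behind the grasp point.
Start: joints at [-1.259, 0.332, -0.065, 1.46, 0.022, 1.35, -0.088], TCP at [0.205, 0.59, 0.223] pointing down, gripper open.
Joint ranges: [-2.6, 2.6], [-0.5, 2.12], [-1.47, 1.34], [0.16, 2.42], [-1.27, 4.41], [0.06, 2.06], [-2.6, 2.6]. Speed limits (rad/s): [2.22, 2.22, 2.79, 2.79, 3.14, 3.14, 3.14].

### API

Orientations are given as a unit quaternion [x, y, z, w].
In Python, from bench import r gives the robot as it stands.
- The arm moves only by the tool move_arm, never from a script. Its argument "targets" is a list of rows, each a list of 3 entries, a list of its own where there are three numbers: the shift along the tool's x, y, z in cm, then the turn, a rotation vector about the tool's x, y, z in rad, then the opening in per cent of the stroke, from 0 (shut) to 100 (fully open). In form: [[[x, y, z], [wx, wy, wz], gripper], ...]. A call has 1 to 20 rows; each row shifts and turns the commanded pose from where the row before left it, along the tool's axes as they then stand; what a row does not reach is not made up. A row lasts 1/8 s, in which the tool goes at most 62.5 mm and 10.7 degrees, less where a joint would pass 70% of its speed; a pose out of reach is approached as far as the arm can. A call with a gripper value outside its range is refused whole. The fingers move at their own pace and stop on an object; "grip_force" is the grip in N (left out, the last holds). Time passes only in rows, so rows that do not move let the fingers close. It gives the time, the measured TCP pose, the force, the opening and the grip force at its end, in the units of the state.
- r.read_state(): the state, without advancing time (a new reading comes with each control period).
- r.camera(name): name is "side" or "top"; returns a dict with "image" (400x640x3 uint8, blue, green, red), "vertical_fov" (degrees; the focal length in pixels is half the picture's height over the tangent of half this angle, whatever the lens; pixels are square), "cx", "cy" (the principal point, pixels), "k1" (the pictures are not rectified: a ray, as slopes to the right and down, at radius r is drawn at 1 + k1 r^2 times it, then the intrinsics apply), "cam_to_world" (4x4, takes a point from camera to world coordinates). Camera axes: x right, y down, z forward; pixel columns grow to the right and rows downward; lengths in m; the calibration is good to about 2 mm. A picture is of the moment at which its call begins. There is no depth.
- r.close_job(): hands the job in; it is judged then, once.
The state is a dict: "time": time; "joint_positions": joint angles; "joint_vel": joint speeds; "joint_torque": joint torques, N m; "ee_pos": TCP position; "eef_rot": TCP orientation; "ft_force": force on the tool from outside, world axes, zero at the start; "torque": the same for the moment, N m; "width": finger opening in m; "grip_force": force on a finger pad.
Only numpy, scipy, OpenCV 4.12 (cv2) and the standard library are available. Lean on these libraries where they do the work, as an engineer would, in place of code of your own. Each camera call takes 0.05 s, during which the arm holds its last target. There are 200 camera calls.

### The job

Lift the processor off its black holder, let it drop flat into the socket pocket of the mainboard and swing the socket's locking lever right down. Then lift the tower cooler over the memory modules and connectors without it ever touching the mainboard or the processor, and finish holding it still and upright about one centimetre above the processor, centred over it and with the fin block's long sides running the same way as the processor's long sides, so that the fit can be checked: the program ends with the cooler still in the gripper, not set down. Leave the other things on the bench where they are.

Things in the scene. Friction and masses are not known exactly. Their poses are not given: they have to be found in the camera images.
- chip_center (a point): The processor: a loose flat plate 46 (x) x 38 (y) x 6 mm (z), dark underside, steel top, about 40 g. This point is its centre, 3 mm above its underside; x runs along its 46 mm side, z up. It starts on the pedestal of the holder, underside 24 mm above the bench, overhanging on every side so that fingers can reach past its edges. Either way round fits the socket.
- holder: Black holder fixed to the bench, on which the processor starts: base 80 x 70 x 4 mm with a central pedestal 30 (x) x 26 (y) mm, its top 24 mm above the bench. Origin at the centre of its underside.
- socket (a point): Centre of the socket pocket's floor, 65 mm above the bench, 8 mm above the board's face; x along the pocket's 51 mm side, z up. The pocket is 51 x 42 mm between walls 5.5 mm high whose upper 4 mm flare outward. The long sides (+-y) are walled only beyond 16.5 mm from their middle: there fingers holding the processor by its 38 mm width may reach 5 mm below the floor, with 25 mm free outward.
- board: Mainboard 190 x 190 mm, fixed on a carton 200 x 200 mm; face 57 mm above the bench. Origin on the bench under the socket, same axes as the socket. Above the face: two memory modules along x at y = -72 and -83 mm, 40 mm high; metal connectors at y = 75 to 95 mm, 34 mm high; finned heatsink at x = -68 to -92 mm, 24 mm high; else up to 11 mm. The cooler must not touch any of it.
- lever (a joint): Locking lever, a steel arm on a hinge parallel to the socket's y, at x = -37 mm, 8.5 mm above the pocket floor. In rad: 0 = shut (arm level, pointing to the socket's +x), 1.5 = upright stop; starts raised. It stays where left; about 1 N at the handle moves it. Shut, its 16 mm wide tongue lies 1.5 mm above the seated processor's -x end, reaching to x = -17 mm.
- lever_tip (a point): Middle of the lever's handle: a round bar 8 mm thick along the socket's y, about 26 mm long, 62 mm from the hinge, at y = +50 mm in the socket's frame. Shut, it is at x = +25 mm, 8.5 mm above the pocket floor. It can be pushed over and down from behind (-x side) with closed fingers.
- cooler_center (a point): The tower cooler, loose, upright on the bench, 90 mm tall, 0.3 to 0.6 kg. This point is its centre, 45 mm above its underside; z up, x along the fin block's 92 mm side. The stiff fin block, 92 (x) x 50 (y) mm, spans 28 to 90 mm above the underside; grip it across its 50 mm. The copper cold plate under it is 30 (x) x 56 (y) x 12 mm, centred. Either way round fits.
- screwdriver_grip (a point): Bystander: a red-handled screwdriver lying on the bench, 200 mm long; point in its handle.
- drive: Bystander: a flat metal drive 100 x 70 x 7 mm; origin at the centre of its underside.
- tape: Bystander: a black tape roll 90 mm across, 19 mm high, lying flat; origin at the centre of its underside.
- stick: Bystander: a small memory module 68 x 30 x 5 mm lying flat on the bench; origin at the centre of its underside.
- fan: Bystander: a black case fan, 120 x 120 x 25 mm, standing on edge; origin at the centre of its underside.
Things that resemble listed ones, but are neither listed nor needed, are in the scene too. What is meant by the part that bears chip_center is not orange or yellow, and is the larger of those in its own colour.

How it is judged:
On the way, in this order (a step that is already met when the one before it is completed fails the run):
1. the processor lies flat in the pocket, let go, with the lever still up (horizontal distance between chip_center and socket below 0.004 m and z of chip_center in the frame of socket between 0.001 and 0.0045 m and angle between the x axis of chip_center and the x axis of socket, either way round below 0.12 rad and angle between chip_center's own z axis and vertical below 0.05 rad and contact force between chip and the fingers below 0.1 N and value of joint lever above 0.6 rad), for 0.2 s.
2. the lever is swung shut over the seated processor (horizontal distance between chip_center and socket below 0.004 m and z of chip_center in the frame of socket between 0.001 and 0.0045 m and angle between the x axis of chip_center and the x axis of socket, either way round below 0.12 rad and angle between chip_center's own z axis and vertical below 0.05 rad and value of joint lever below 0.1 rad), for 0.2 s.
At the end, for the whole second after the job is handed in: Processor flat in the pocket (within 4 mm), lever within 0.1 rad of shut; cooler held by the fingers alone, still, upright (0.08 rad), its underside 4 to 17 mm above the processor's top, centred within 6 mm, turned within 0.12 rad, touching neither board nor processor (all of step 2 and contact force between chip and the fingers below 0.1 N and horizontal distance between cooler_center and socket below 0.006 m and z of cooler_center in the frame of socket between 0.055 and 0.068 m and angle between the x axis of cooler_center and the x axis of socket, either way round below 0.12 rad and angle between cooler_center's own z axis and vertical below 0.08 rad and contact force between cooler and the fingers above 1 N and contact force between cooler and board below 0.05 N and contact force between cooler and chip below 0.05 N and contact force between cooler and screwdriver below 0.05 N and contact force between cooler and drive below 0.05 N and contact force between cooler and tape below 0.05 N and contact force between cooler and stick below 0.05 N and contact force between cooler and fan below 0.05 N and linear speed of cooler below 0.02 m/s); the arm keeps its last pose, push and grip.
It fails at once if the cooler touches the mainboard or what is mounted on it (contact force between cooler and board above 0.5 N).
It fails at once if the cooler touches the processor (contact force between cooler and chip above 0.5 N).
It fails at once if another thing on the bench is moved by more than 30 mm (distance of any of screwdriver_grip, drive, tape, stick, fan from where it was at the start of the episode above 0.03 m).
It also fails if it takes over 72 s, if anything falls off the work surface, if the arm or the gripper's body presses on something with over 40 N, if the wrist force passes 120 N, or if a joint passes its speed limit or range.

## Working session

There is one attempt and no reset: what is moved stays moved. The work goes in short steps, Python scripts to look and compute and a tool call to move; the robot and the scene stay as the last step left them, time stands still between calls to the robot, and variables do not carry over. Pictures are saved under pics/ and viewed, at most 10 in all, crops included, and the job is handed in when it is done.

Besides the shell and the picture viewer there is one more tool, called by a JSON object that holds its "op" and its "data", one argument or row to a line. move_arm: Moves the arm, as the interface text tells. Its arguments: {"type":"object","properties":{"targets":{"type":"array"},"grip_force":{"type":"number"}},"required":["targets"]}

```bash
mkdir -p pics; cat > h.py <<'E'
import numpy as np, cv2
from bench import r
def snap(n,f=None):
    c=r.camera(n)
    if f: cv2.imwrite('pics/'+f,c['image'])
    np.save('cal_'+n+'.npy',np.array([c['vertical_fov'],c['cx'],c['cy'],c['k1'],*np.array(c['cam_to_world']).ravel()]))
    cv2.imwrite('/tmp/%s.png'%n,c['image']); return c['image']
def cal(n):
    v=np.load('cal_'+n+'.npy'); f=200/np.tan(np.radians(v[0])/2)
    return f,v[1],v[2],v[3],v[4:].reshape(4,4)
def ray(n,uv):
    f,cx,cy,k,T=cal(n); K=np.array([[f,0,cx],[0,f,cy],[0,0,1.]])
    p=cv2.undistortPoints(np.array(uv,float).reshape(-1,1,2),K,np.array([k,0,0,0,0.])).reshape(-1,2)
    d=np.c_[p,np.ones(len(p))]@T[:3,:3].T
    return T[:3,3],d
def plane(n,uv,z):
    o,d=ray(n,uv); return o+d*((z-o[2])/d[:,2])[:,None]
def proj(n,P):
    f,cx,cy,k,T=cal(n); q=(np.atleast_2d(P)-T[:3,3])@T[:3,:3]; s=q[:,:2]/q[:,2:]
    s=s*(1+k*(s**2).sum(1))[:,None]; return s*f+[cx,cy]
def tri(n1,u1,n2,u2):
    o1,d1=ray(n1,[u1]);o2,d2=ray(n2,[u2]);A=np.c_[d1[0],-d2[0]]
    t=np.linalg.lstsq(A,o2-o1,rcond=None)[0];a=o1+d1[0]*t[0];b=o2+d2[0]*t[1];return (a+b)/2,np.linalg.norm(a-b)
def rel(n):
    s=r.read_state(); return s
E
python3 - <<'E'
from h import *
for n in('top','side'): snap(n,n+'0.png'); print(n,[np.round(x,3) for x in cal(n)])
s=r.read_state(); print({k:np.round(v,3) for k,v in s.items()})
E
```

```text
top [np.float64(371.858), np.float64(325.639), np.float64(198.95), np.float64(-0.072), array([[ 0.034, -0.975,  0.221,  0.349],
       [-0.999, -0.032,  0.014, -0.037],
       [-0.007, -0.222, -0.975,  1.109],
       [ 0.   ,  0.   ,  0.   ,  1.   ]])]
side [np.float64(482.163), np.float64(316.823), np.float64(198.293), np.float64(-0.041), array([[ 0.875, -0.313,  0.369,  0.087],
       [-0.484, -0.577,  0.658, -0.877],
       [ 0.007, -0.754, -0.657,  0.951],
       [ 0.   ,  0.   ,  0.   ,  1.   ]])]
{'time': np.float64(0.1), 'joint_positions': array([-1.259,  0.333, -0.065,  1.461,  0.022,  1.35 , -0.088]), 'joint_vel': array([ 0.001, -0.003,  0.001, -0.001,  0.001,  0.001,  0.   ]), 'joint_torque': array([ 2.0000e-03, -6.2454e+01,  2.5000e-02, -3.9072e+01, -6.1000e-02,
        3.7000e-02,  0.0000e+00]), 'ee_pos': array([0.205, 0.59 , 0.222]), 'eef_rot': array([ 0.167,  0.986, -0.001, -0.   ]), 'ft_force': array([-0.794,  0.766,  1.024]), 'torque': array([-0.049, -0.018,  0.01 ]), 'grip_force': np.float64(0.0), 'width': np.float64(0.087)}
```

View pics/top0.png

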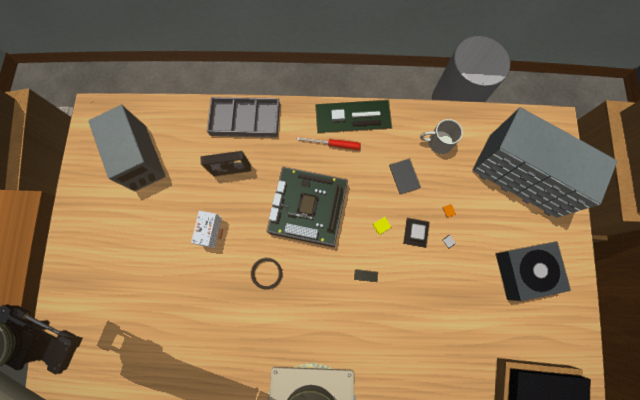

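View pics/side0.png

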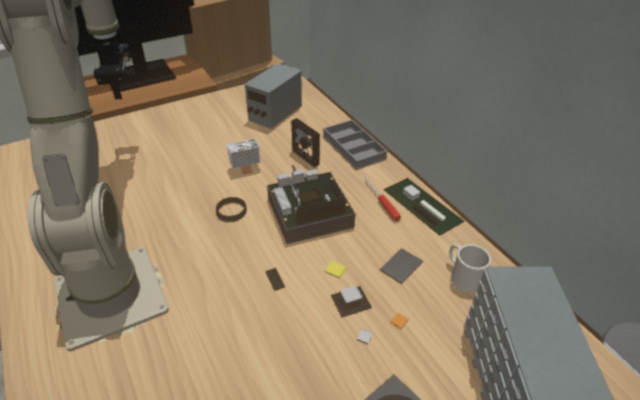

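Top: chip on its holder at (417,232), board at (309,207) with connectors on the left and the heatsink at the bottom (301,231), cooler at (207,230). Side: chip at (351,295), cooler (243,153), board (310,205). Next I take closer crops.

```bash
python3 - <<'E'
import cv2,numpy as np
t=cv2.imread('/tmp/top.png'); s=cv2.imread('/tmp/side.png')
a=cv2.resize(t[160:255,262:357],None,fx=6,fy=6,interpolation=cv2.INTER_CUBIC)
c=cv2.resize(t[212:252,397:437],None,fx=5,fy=5,interpolation=cv2.INTER_CUBIC)
d=cv2.resize(t[203:255,185:231],None,fx=5,fy=5,interpolation=cv2.INTER_CUBIC)
o=np.zeros((570,800,3),np.uint8); o[:,:570]=a; o[:200,575:775]=c; o[210:470,570:800]=d
cv2.imwrite('pics/c1.png',o)
a=cv2.resize(s[160:245,255:360],None,fx=5,fy=5,interpolation=cv2.INTER_CUBIC)
c=cv2.resize(s[275:325,325:380],None,fx=4,fy=4,interpolation=cv2.INTER_CUBIC)
d=cv2.resize(s[130:180,220:270],None,fx=4,fy=4,interpolation=cv2.INTER_CUBIC)
o=np.zeros((425,800,3),np.uint8); o[:,:525]=a; o[:200,530:750]=c; o[210:410,530:730]=d
cv2.imwrite('pics/c2.png',o)
E
```

```text
(no output)
```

View pics/c1.png

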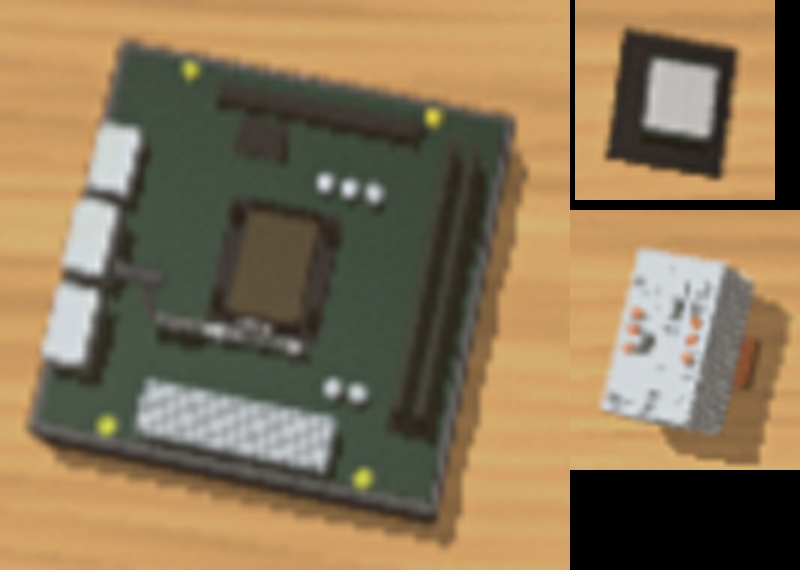

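View pics/c2.png

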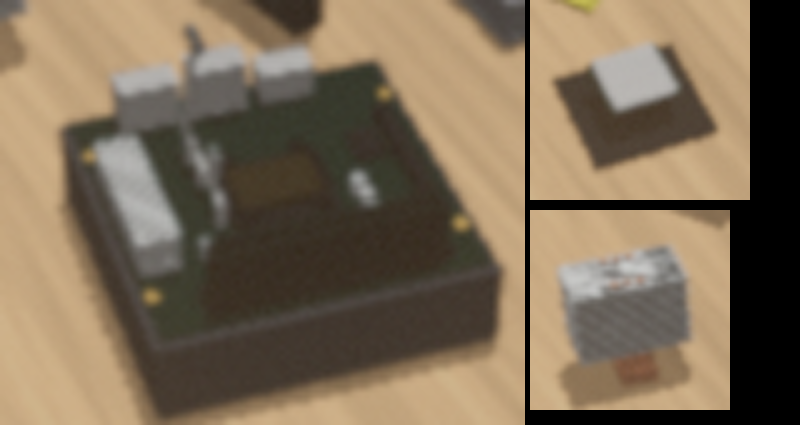

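Crops: pocket's brown floor centre is at c1 (275,265), i.e. top px (307.8,204.2); lever is raised with handle near (137,272) in c1; chip is steel-coloured on the black holder; cooler's top face is near (663,335) in the crop. Now I measure with masks.

```bash
cat >> h.py <<'E'
def rect(n,mask,box,z,big=True):
    x0,y0,x1,y1=box; m=np.zeros(mask.shape,np.uint8); m[y0:y1,x0:x1]=mask[y0:y1,x0:x1]
    k,l,st,ce=cv2.connectedComponentsWithStats(m); i=1+np.argmax(st[1:,4])
    # upsampled contour for sub-pixel hull
    cs,_=cv2.findContours((l==i).astype(np.uint8),cv2.RETR_EXTERNAL,cv2.CHAIN_APPROX_NONE)
    P=plane(n,cs[0].reshape(-1,2),z)[:,:2]
    R=cv2.minAreaRect((P*1000).astype(np.float32)); C=plane(n,[ce[i]],z)[0]
    return R,C,st[i],ce[i]
E
python3 - <<'E'
from h import *
t=cv2.imread('/tmp/top.png').astype(int);s=cv2.imread('/tmp/side.png').astype(int)
def sat(i): return i.max(2)-i.min(2)
def show(k,x): print(k,np.round(x[0][0],1),np.round(x[0][1],1),round(x[0][2],1),'cen',np.round(x[1]*1000,1),x[2],np.round(x[3],1))
mt=((sat(t)<40)&(t.min(2)>120)).astype(np.uint8); ms=((sat(s)<45)&(s.min(2)>120)).astype(np.uint8)
show('chip top',rect('top',mt,(400,215,435,250),.030))
show('chip side',rect('side',ms,(335,280,372,312),.030))
dk=(t.max(2)<70).astype(np.uint8)
show('holder',rect('top',((t.max(2)<100)|(mt>0)).astype(np.uint8),(400,215,435,250),.004))
mb=((t.max(2)<120)&(sat(t)<60)).astype(np.uint8)
br=((t[...,2]-t[...,0]>25)&(t[...,2]<120)&(t[...,2]>t[...,1]-3)).astype(np.uint8)
show('pocket',rect('top',br,(297,190,320,218),.065))
brs=((s[...,2]-s[...,0]>20)&(s[...,2]<120)).astype(np.uint8)
def yel(i):return ((i[...,2]-i[...,0]>70)&(i[...,1]-i[...,0]>60)).astype(np.uint8)
for n,i,b in(('top',t,(262,160,357,255)),('side',s,(255,160,360,245))):
    # screws near known places
    pts={'top':[(190,70),(433,118),(107,427),(362,478)],'side':[(384,93),(460,223),(90,155),(152,296)]}[n]
    for u,v in pts:
        sc=6 if n=='top' else 5; u=b[0]+u/sc;v=b[1]+v/sc; U=int(round(u));V=int(round(v))
        p=i[V-4:V+5,U-4:U+5]; w=np.clip((p[...,2]+p[...,1])/2-p[...,0]-35,0,None)
        yy,xx=np.mgrid[V-4:V+5,U-4:U+5]; c=np.array([(w*xx).sum(),(w*yy).sum()])/w.sum()
        print(n,np.round(c,1),np.round(plane(n,[c],.058)[0]*1000,1))
cs=[(125,42),(512,120),(437,515),(35,430)]
P=plane('top',[(262+(a)/6-.4,160+b/6-.4) for a,b in cs],.057)*1000;print(np.round(P,1),P.mean(0))
R=rect('top',((sat(t)<40)&(t.min(2)>150)).astype(np.uint8),(185,203,231,250),.09);show('cooler',R)
cs=[(560,270),(672,250),(686,292),(572,310)]
P=plane('side',[(220+(a-530)/4-.4,130+(b-210)/4-.4) for a,b in cs],.09)*1000;print('coolside',np.round(P,1),P.mean(0))
cs=[(638,248),(727,264),(690,428),(602,410)]
P=plane('top',[(185+(a-570)/5-.4,203+(b-210)/5-.4) for a,b in cs],.09)*1000;print('cooltop',np.round(P,1),P.mean(0))
E
```

```text
chip top [ 505.9 -294.2] [38.1 40.5] 82.2 cen [ 505.6 -293.9   30. ] [411 224  14  15 179] [417.7 231.1]
chip side [ 509.2 -294.1] [39.4 42.7] 83.1 cen [ 508.7 -294.3   30. ] [340 286  22  16 237] [350.5 293.5]
holder [ 505.6 -294.9] [67.9 78.4] 82.2 cen [ 505.2 -294.6    4. ] [404 218  25  30 567] [415.9 232.4]
pocket [568.8  30.8] [33.6 51.6] 80.0 cen [569.   30.8  65. ] [300 195  15  19 206] [307.1 203.9]
top [294.3 169.9] [672.   73.9  58. ]
top [334.5 178.1] [650.5 -45.6  58. ]
top [279.3 230.5] [490.5 107.1  58. ]
top [322.  239.2] [469.7 -15.3  58. ]
side [334.  177.3] [680.3  76.2  58. ]
side [348.6 203.3] [657.  -43.6  58. ]
side [272.3 190.7] [493.1 107.4  58. ]
side [284.9 218.9] [473.2 -15.5  58. ]
[[681.3 109.7  57. ]
 [647.4 -82.2  57. ]
 [453.5 -51.1  57. ]
 [487.2 141.1  57. ]] [567.35051459  29.39885585  57.        ]
cooler [486.  316.8] [50.1 93. ] 82.4 cen [485.8 316.6  90. ] [191 211  25  35 526] [203.1 227.9]
coolside [[448.9 341.9  90. ]
 [536.7 325.7  90. ]
 [523.3 267.9  90. ]
 [437.8 287.6  90. ]] [486.65910453 305.78061004  90.        ]
cooltop [[535.4 336.   90. ]
 [528.  284.2  90. ]
 [435.5 296.   90. ]
 [443.5 346.6  90. ]] [485.62551943 315.70460786  90.        ]
```

```bash
cat >> h.py <<'E'
from scipy.spatial.transform import Rotation as Ro
def go(x,y,z,ydir=None,s=None):
    "print tool-frame shift (cm) and turn (rad about tool z) to world mm target; ydir = wanted angle of tool y in deg"
    s=s or r.read_state(); R=Ro.from_quat(s['eef_rot']).as_matrix(); p=np.array(s['ee_pos'])*1000
    yd=np.degrees(np.arctan2(R[1,1],R[0,1])); d=R.T@(np.array([x,y,z])-p)/10
    w=0 if ydir is None else -np.radians((ydir-yd+90)%180-90)
    print('at',np.round(p,1),'ydir',round(yd,2),'tilt',np.round(R[:2,2],4),'| shift cm',np.round(d,2),'turn z',round(w,4)); return d,w
E
python3 - <<'E'
from h import *
for a in[(137,272),(122,270)]:
  X,e=tri('top',(262+a[0]/6-.4,160+a[1]/6-.4),'side',(255+192/5-.4,160+40/5-.4));print(X,e)
S=np.array([570,31]);a=np.radians(-10);A=np.array([[np.cos(a),-np.sin(a)],[np.sin(a),np.cos(a)]])
for th in(1.5,1.2,1.0): print(th,np.round(S+A@[-37+62*np.cos(th),50],0),73.5+62*np.sin(th),proj('top',np.r_[S+A@[-37+62*np.cos(th),50],73.5+62*np.sin(th)]/1000),proj('side',np.r_[S+A@[-37+62*np.cos(th),50],73.5+62*np.sin(th)]/1000))
go(500,250,223,82.2)
# rotated frame
s=r.read_state(); s=dict(s); s['eef_rot']=(Ro.from_quat(s['eef_rot'])*Ro.from_rotvec([0,0,-.2])).as_quat()
go(480,280,223,82.2,s)
s['ee_pos']=[.48,.28,.223]; go(507,-294,120,82.2,s)
E
```

```text
[0.55046235 0.08687668 0.13398887] 0.001721851386397919
[0.55316986 0.09424264 0.12784364] 0.003264722868384908
1.5 [547.  86.] 135.34468916945139 [[284.76732863 205.9644983 ]] [[291.58979343 167.87355329]]
1.2 [564.  83.] 131.28642332996804 [[286.48140668 199.84861403]] [[297.83618616 167.78341411]]
1.0 [575.  81.] 125.6712010580896 [[287.63801289 196.42729113]] [[301.63028943 168.61924572]]
at [205.2 590.  221.9] ydir 70.82 tilt [-0.0004 -0.0012] | shift cm [-39.01 -22.43  -0.09] turn z -0.1986
at [205.2 590.  221.9] ydir 82.28 tilt [-0.0004 -0.0012] | shift cm [-31.39 -27.03  -0.09] turn z 0.0014
at [480. 280. 223.] ydir 82.28 tilt [-0.0004 -0.0012] | shift cm [-10.39 -56.5   10.37] turn z 0.0014
```

{"op": "move_arm", "data": {
  "targets": [
    [[0,0,0],[0,0,-0.1],70],
    [[0,0,0],[0,0,-0.1],70],
    [[-3.9,-3.4,0],[0,0,0],70],
    [[-3.9,-3.4,0],[0,0,0],70],
    [[-3.9,-3.4,0],[0,0,0],70],
    [[-3.9,-3.4,0],[0,0,0],70],
    [[-3.9,-3.4,0],[0,0,0],70],
    [[-3.9,-3.4,0],[0,0,0],70],
    [[-3.9,-3.4,0],[0,0,0],70],
    [[-3.9,-3.4,0],[0,0,0],70],
    [[-1,-5.5,0],[0,0,0],70],
    [[-1,-5.5,0],[0,0,0],70],
    [[-1,-5.5,0],[0,0,0],70],
    [[-1,-5.5,0],[0,0,0],70],
    [[-1,-5.5,0],[0,0,0],70],
    [[-1,-5.5,0],[0,0,0],70],
    [[-1,-5.5,0],[0,0,0],70],
    [[-1,-5.5,0],[0,0,0],70],
    [[-1,-5.5,0],[0,0,0],70],
    [[-1,-5.5,0],[0,0,0],70]
  ],
  "grip_force": 10
}}

```text
time: 2.6
ee_pos: [0.503, -0.2811, 0.2224]
eef_rot: [0.067, 0.998, 0.0, 0.0]
ft_force: [0.6, 0.6, 0.7]
width: 0.0612
grip_force: 0.0
```

```bash
python3 - <<'E'
from h import *
go(511,-294.5,70,82.4); s=r.read_state(); print(np.round(s['joint_positions'],2),np.round(s['joint_vel'],2),s['ee_pos'],s['width'])
E
```

```text
at [ 503.  -281.1  222.4] ydir 82.31 tilt [0.     0.0003] | shift cm [-0.97 -1.23 15.24] turn z -0.0015
[-0.12  0.25  0.65  1.63 -0.16  1.32  2.  ] [ 0.69  0.62  0.3  -0.56 -0.42  0.1   1.02] [ 0.50299932 -0.28108328  0.22238952] 0.06120330196312477
```

{"op": "move_arm", "data": {
  "targets": [
    [[-0.3,0,4],[0,0,0],70],
    [[0,0,4],[0,0,0],70],
    [[0,0,4],[0,0,0],70],
    [[0,0,3.2],[0,0,0],70],
    [[0,0,0],[0,0,0],70],
    [[0,0,0],[0,0,0],70]
  ]
}}

```text
time: 3.35
ee_pos: [0.5066, -0.2804, 0.0717]
eef_rot: [0.067, 0.998, -0.0, 0.001]
ft_force: [0.1, 0.2, -0.2]
width: 0.0609
grip_force: 0.0
```

```bash
python3 - <<'E'
from h import *
go(511,-294.5,19.5,82.4)
t=snap('top');s=snap('side')
a=cv2.resize(t[190:270,380:460],None,fx=5,fy=5);c=cv2.resize(s[250:330,310:390],None,fx=5,fy=5)
cv2.imwrite('pics/g1.png',np.hstack([a,c]))
for n in('top','side'): print(proj(n,np.array(r.read_state()['ee_pos'])))
E
```

```text
at [ 506.6 -280.4   71.7] ydir 82.27 tilt [ 0.001  -0.0005] | shift cm [-0.62 -1.34  5.22] turn z -0.0022
[[416.44447255 228.40204864]]
[[347.74156104 278.34231013]]
```

View pics/g1.png

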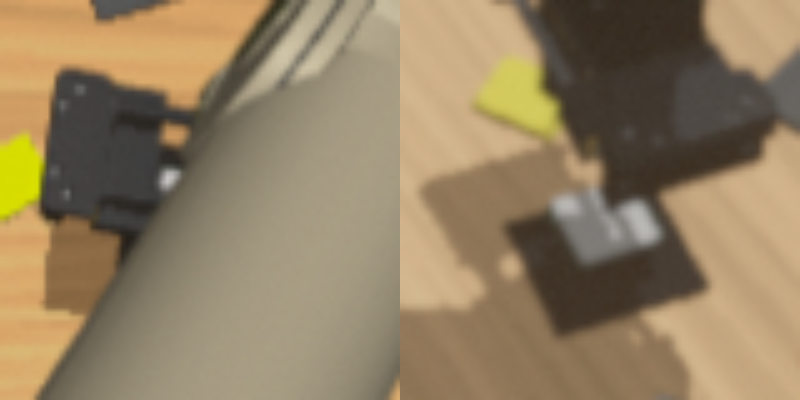

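Side view: chip at crop (605,225) still on holder, fingers above it straddling; the arm hides the top view. I shift and descend.

{"op": "move_arm", "data": {
  "targets": [
    [[-0.6,-1.35,0],[0,0,0],70],
    [[0,0,0],[0,0,0],70],
    [[0,0,2.2],[0,0,0],70],
    [[0,0,2],[0,0,0],70],
    [[0,0,1],[0,0,0],70],
    [[0,0,0],[0,0,0],70],
    [[0,0,0],[0,0,0],70]
  ]
}}

```text
time: 4.32
ee_pos: [0.5106, -0.2945, 0.0191]
eef_rot: [0.067, 0.998, -0.0, 0.0]
ft_force: [-0.1, -0.1, -0.4]
width: 0.0607
grip_force: 0.0
```

```bash
python3 - <<'E'
from h import *
go(511,-294.5,19.5,82.4)
E
```

```text
at [ 510.6 -294.5   19.1] ydir 82.27 tilt [ 0.0007 -0.0003] | shift cm [-0.04  0.   -0.04] turn z -0.0022
```

Close slowly so that the chip is centred, then lift.

{"op": "move_arm", "data": {
  "targets": [
    [[0,0,0],[0,0,0],60],
    [[0,0,0],[0,0,0],54],
    [[0,0,0],[0,0,0],50],
    [[0,0,0],[0,0,0],46],
    [[0,0,0],[0,0,0],43],
    [[0,0,0],[0,0,0],40],
    [[0,0,0],[0,0,0],35],
    [[0,0,0],[0,0,0],30],
    [[0,0,0],[0,0,0],30],
    [[0,0,-1],[0,0,0],30],
    [[0,0,-3],[0,0,0],30],
    [[0,0,-4],[0,0,0],30],
    [[0,0,-5],[0,0,0],30],
    [[0,0,-4],[0,0,0],30],
    [[0,0,0],[0,0,0],30],
    [[0,0,0],[0,0,0],30]
  ],
  "grip_force": 10
}}

```text
time: 6.32
ee_pos: [0.51, -0.294, 0.1882]
eef_rot: [0.067, 0.998, 0.0, -0.0]
ft_force: [0.1, -0.0, 0.2]
width: 0.0382
grip_force: 10.0
```

```bash
python3 - <<'E'
from h import *
print(r.read_state()['width'],r.read_state()['grip_force'])
go(575,30.5,190,80)
E
```

```text
0.038161720326197406 9.999897480010986
at [ 510.  -294.   188.2] ydir 82.28 tilt [-0.0002  0.0005] | shift cm [-2.08 33.03 -0.16] turn z 0.0398
```

{"op": "move_arm", "data": {
  "targets": [
    [[-0.26,4.13,0],[0,0,0],30],
    [[-0.26,4.13,0],[0,0,0],30],
    [[-0.26,4.13,0],[0,0,0],30],
    [[-0.26,4.13,0],[0,0,0],30],
    [[-0.26,4.13,0],[0,0,0],30],
    [[-0.26,4.13,0],[0,0,0],30],
    [[-0.26,4.13,0],[0,0,0],30],
    [[-0.26,4.13,0],[0,0,0],30],
    [[0,0,0],[0,0,0.04],30],
    [[0,0,0],[0,0,0],30],
    [[0,0,0],[0,0,0],30]
  ]
}}

```text
time: 7.7
ee_pos: [0.5749, 0.0296, 0.1879]
eef_rot: [0.087, 0.996, -0.0, -0.001]
ft_force: [0.1, 0.6, -0.2]
width: 0.0378
grip_force: 10.0
```

```bash
python3 - <<'E'
from h import *
go(575,30.5,120,80)
t=snap('top');s=snap('side')
a=cv2.resize(t[155:255,260:360],None,fx=4,fy=4);c=cv2.resize(s[135:235,260:360],None,fx=4,fy=4)
cv2.imwrite('pics/g2.png',np.hstack([a,c]))
E
```

```text
at [574.9  29.6 187.9] ydir 79.97 tilt [-0.0011 -0.0004] | shift cm [-0.    0.09  6.79] turn z -0.0006
```

View pics/g2.png

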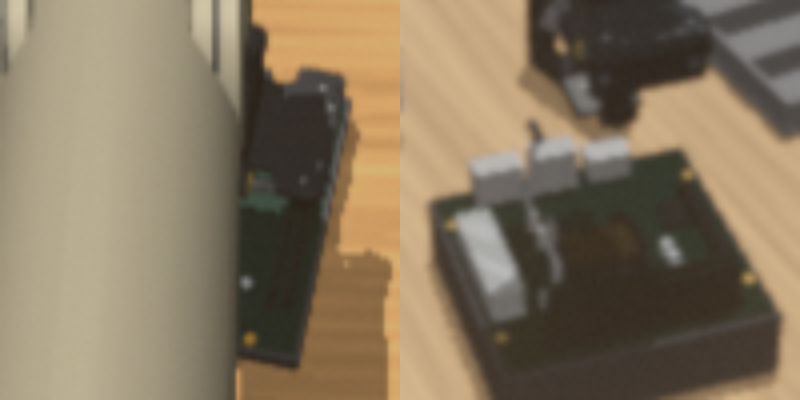

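Side: the chip's left steel end shows at (305,159), near finger at (314,161), lever upright with handle at (294,167). I redo the board screws with tight windows (wood leaked in before).

```bash
python3 - <<'E'
from h import *
for n,b,sc,pts in(('top',(262,160),6,[(190,70),(433,118),(107,427),(362,478)]),('side',(255,160),5,[(384,93),(460,223),(90,155),(152,296)])):
    i=cv2.imread('pics/%s0.png'%n).astype(float); Q=[]
    for u,v in pts:
        U=int(round(b[0]+u/sc-.4));V=int(round(b[1]+v/sc-.4))
        p=i[V-2:V+3,U-2:U+3]; w=np.clip((p[...,2]+p[...,1])/2-p[...,0]-35,0,None)
        yy,xx=np.mgrid[V-2:V+3,U-2:U+3]; Q.append([(w*xx).sum()/w.sum(),(w*yy).sum()/w.sum()])
    P=plane(n,Q,.0585)*1000;a=P[0]-P[2];c=P[1]-P[3]
    print(n,np.round(P[:,:2],1).tolist(),'mean',P.mean(0)[:2],[np.linalg.norm(a),np.linalg.norm(c),np.linalg.norm(P[0]-P[1]),np.linalg.norm(P[2]-P[3])],np.degrees(np.arctan2([a[1],c[1]],[a[0],c[0]])))
s=cv2.imread('pics/side0.png').astype(int)
print((s[188:206,296:326,2]-s[188:206,296:326,1]).tolist().__str__().replace('],','],\n'))
for S in((568,30),(572,31)):
  a=np.radians(-10);A=np.array([[np.cos(a),-np.sin(a)],[np.sin(a),np.cos(a)]])
  print([np.round(proj('side',np.r_[S+A@q,z]/1000)[0],1) for q,z in(((-25.5,-21),65),((-25.5,21),65),((25.5,21),65),((25.5,-21),65))])
E
```

```text
top [[667.7, 76.7], [647.3, -43.4], [490.4, 107.0], [469.7, -15.3]] mean [568.78472073  31.22848548] [np.float64(179.83063597978975), np.float64(179.82672875509158), np.float64(121.8593410331177), np.float64(124.08757783795994)] [-9.7004633 -8.9905   ]
side [[672.5, 76.5], [651.8, -44.2], [492.9, 106.8], [473.0, -16.0]] mean [572.54229605  30.78183797] [np.float64(182.16878350124964), np.float64(181.01614311226473), np.float64(122.45644106682691), np.float64(124.43328889842545)] [-9.57566817 -8.9504282 ]
[[-1, -2, -2, -1, -1, 0, -2, -1, 0, -3, -1, -1, -2, -2, -1, -1, 2, 6, 6, 4, 2, 1, -1, -1, -2, -1, -2, -1, 4, 7],
 [-1, -3, -3, -1, -1, -1, -2, -2, 0, 0, -1, -1, 1, -1, 0, -1, 3, 8, 9, 9, 8, 4, 1, 0, -1, -2, -1, -1, 3, 7],
 [0, 0, -1, 2, 2, 0, 0, 0, -2, 0, -2, 1, -1, 1, 2, 4, 6, 8, 11, 9, 10, 8, 6, 0, -1, -1, -3, -2, -1, 6],
 [2, 2, 2, 2, 6, 4, 2, 0, 2, 1, 3, 4, 4, 7, 7, 9, 11, 10, 12, 11, 11, 10, 8, 3, -1, -2, -3, -3, -1, 0],
 [3, 3, 4, 6, 9, 7, 5, 5, 5, 6, 8, 10, 9, 10, 12, 13, 11, 12, 11, 11, 11, 11, 9, 5, 2, -2, -2, -2, -1, -1],
 [2, 4, 5, 7, 11, 10, 10, 10, 11, 11, 12, 11, 12, 11
[... 850 characters left out ...]
9, 8, 4, 0, 0],
 [2, 1, 3, 4, 7, 7, 10, 11, 12, 12, 12, 11, 10, 10, 10, 10, 11, 9, 10, 9, 9, 9, 10, 10, 10, 9, 7, 4, 3, 3],
 [3, 3, 4, 4, 7, 9, 10, 11, 9, 10, 11, 11, 9, 10, 10, 9, 9, 10, 9, 9, 9, 8, 6, 7, 8, 8, 8, 8, 6, 7],
 [2, 3, 4, 4, 6, 9, 8, 11, 10, 11, 10, 9, 9, 10, 9, 9, 10, 8, 9, 9, 7, 8, 7, 8, 8, 9, 7, 9, 7, 9],
 [1, 3, 3, 5, 4, 7, 10, 9, 10, 11, 10, 8, 9, 9, 7, 8, 9, 6, 7, 8, 8, 8, 8, 7, 9, 8, 9, 10, 8, 8],
 [-1, 1, 2, 2, 3, 6, 8, 10, 9, 9, 7, 9, 9, 7, 8, 9, 9, 8, 6, 9, 8, 9, 9, 8, 9, 8, 8, 8, 8, 8]]
[array([301.6, 202.8]), array([297.1, 193.5]), array([314.2, 189.8]), array([319., 199.])]
[array([302.7, 202.1]), array([298.2, 192.8]), array([315.3, 189.2]), array([320.1, 198.3])]
```

Both views agree on the chip→socket offset (63.3, 325.1) mm, so the TCP target is (573.8, 30.5).

{"op": "move_arm", "data": {
  "targets": [
    [[0.12,0.07,2],[0,0,0],30],
    [[0,0,3],[0,0,0],30],
    [[0,0,3],[0,0,0],30],
    [[0,0,2],[0,0,0],30],
    [[0,0,1.3],[0,0,0],30],
    [[0,0,0],[0,0,0],30],
    [[0,0,0],[0,0,0],30]
  ]
}}

```text
time: 8.68
ee_pos: [0.5748, 0.0313, 0.0764]
eef_rot: [0.087, 0.996, 0.0, 0.001]
ft_force: [0.0, 0.4, 0.7]
width: 0.0378
grip_force: 10.0
```

```bash
python3 - <<'E'
from h import *
go(573.8,30.5,61.6,80.3)
s=snap('side')
cv2.imwrite('pics/g3.png',cv2.resize(s[150:225,265:355],None,fx=8,fy=8,interpolation=cv2.INTER_CUBIC))
E
```

```text
at [574.8  31.3  76.4] ydir 79.98 tilt [0.0012 0.0003] | shift cm [ 0.08 -0.09  1.48] turn z -0.0057
```

View pics/g3.png

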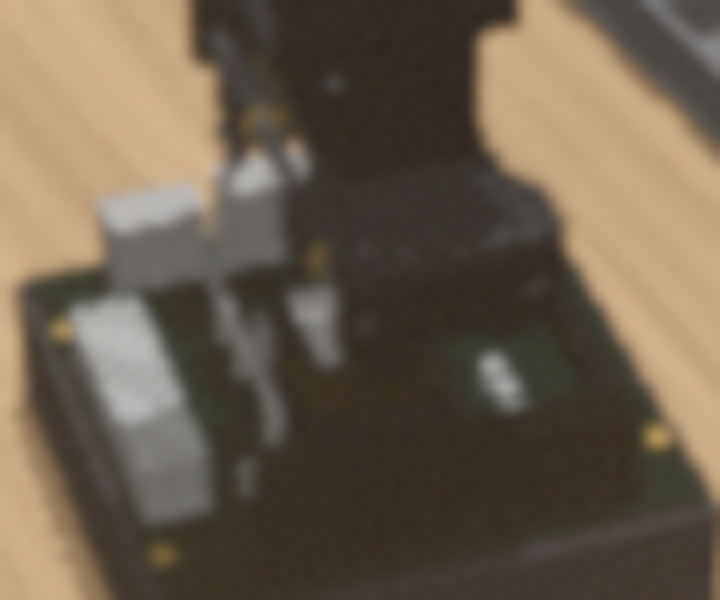

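Chip's -x end visible in crop from (290,295) to (325,367); lever still upright. Quick check of the edge position.

```bash
python3 - <<'E'
from h import *
P=plane('side',[(265+290/8-.44,150+295/8-.44),(265+325/8-.44,150+367/8-.44)],.0873)[:,:2]*1000
a=np.radians(-9.6);A=np.array([[np.cos(a),-np.sin(a)],[np.sin(a),np.cos(a)]])
print((P-[572.5,30.8])@A)
E
```

```text
[[-18.2007117   20.25846123]
 [-18.75518367 -20.49969338]]
```

{"op": "move_arm", "data": {
  "targets": [
    [[0.14,-0.08,0],[0,0,-0.006],30],
    [[0,0,0],[0,0,0],30],
    [[0,0,0.5],[0,0,0],30],
    [[0,0,0.5],[0,0,0],30],
    [[0,0,0.4],[0,0,0],30],
    [[0,0,0],[0,0,0],30],
    [[0,0,0],[0,0,0],30]
  ]
}}

```text
time: 9.6
ee_pos: [0.576, 0.0309, 0.0643]
eef_rot: [0.085, 0.996, 0.001, 0.003]
ft_force: [3.1, -1.1, 17.6]
width: 0.0376
grip_force: 19.1
```

```bash
python3 - <<'E'
from h import *
go(573.8,30.5,61.6,80.3)
E
```

```text
at [576.   30.9  64.3] ydir 80.27 tilt [0.0069 0.0015] | shift cm [ 0.21 -0.07  0.26] turn z -0.0006
```

```bash
python3 - <<'E'
from h import *
s=r.read_state(); F=np.array(s['ft_force']);M=np.array(s['torque']); print(F,M)
a=np.radians(9.7);c,q=np.cos(a),np.sin(a);A=np.array([[c,-q,0],[q,c,0],[0,0,1]])
print('socket axes F',A@F,'M',A@M)
E
```

```text
[ 3.14791501 -1.06950372 17.61526066] [ 0.69551081 -0.22162264 -0.13516793]
socket axes F [ 3.28311076 -0.52382328 17.61526066] M [ 0.72290848 -0.10126802 -0.13516793]
```

The moment puts the contact at the lever handle (y≈+45 mm): the gripper body is jamming on the raised lever, not the chip on the wall. I raise and lean the tool 0.15 rad, so that the body's -x edge clears the handle.

{"op": "move_arm", "data": {
  "targets": [
    [[0,0,-0.8],[0,0,0],30],
    [[0,0,-0.8],[0,0,0],30],
    [[0,0,0],[0,0.08,0],30],
    [[0,0,0],[0,0.07,0],30],
    [[0,0,0],[0,0,0],30],
    [[0,0,0],[0,0,0],30]
  ]
}}

```text
time: 10.35
ee_pos: [0.5724, 0.0307, 0.0773]
eef_rot: [0.084, 0.994, 0.006, -0.074]
ft_force: [-0.0, -0.2, 0.0]
width: 0.0377
grip_force: 10.0
```

```bash
python3 - <<'E'
from h import *
go(572.4,30.6,64.3,80.3); s=r.read_state(); print(s['ft_force'],s['width'])
E
```

```text
at [572.4  30.7  77.3] ydir 80.32 tilt [-0.1467  0.0247] | shift cm [-0.2  -0.01  1.28] turn z 0.0004
[-0.02691014 -0.19571444  0.01981695] 0.03768702426617053
```

{"op": "move_arm", "data": {
  "targets": [
    [[-0.08,0,0.5],[0,0,0],30],
    [[-0.06,0,0.4],[0,0,0],30],
    [[-0.03,0,0.2],[0,0,0],30],
    [[-0.03,0,0.17],[0,0,0],30],
    [[0,0,0],[0,0,0],30],
    [[0,0,0],[0,0,0],30]
  ]
}}

```text
time: 11.1
ee_pos: [0.5728, 0.0308, 0.0647]
eef_rot: [0.084, 0.994, 0.006, -0.075]
ft_force: [-0.4, -0.9, -0.1]
width: 0.0381
grip_force: 10.0
```

```bash
python3 - <<'E'
from h import *
go(572.4,30.6,64.3,80.3); s=r.read_state(); print(s['ft_force'],s['torque'],s['width'])
i=snap('side')
cv2.imwrite('pics/g4.png',cv2.resize(i[150:225,265:355],None,fx=8,fy=8,interpolation=cv2.INTER_CUBIC))
E
```

```text
at [572.8  30.8  64.7] ydir 80.33 tilt [-0.1472  0.0252] | shift cm [ 0.03 -0.02  0.05] turn z 0.0005
[-0.3582045  -0.86544378 -0.14167003] [-0.03342347 -0.1661983  -0.03606828] 0.03807816445227689
```

View pics/g4.png

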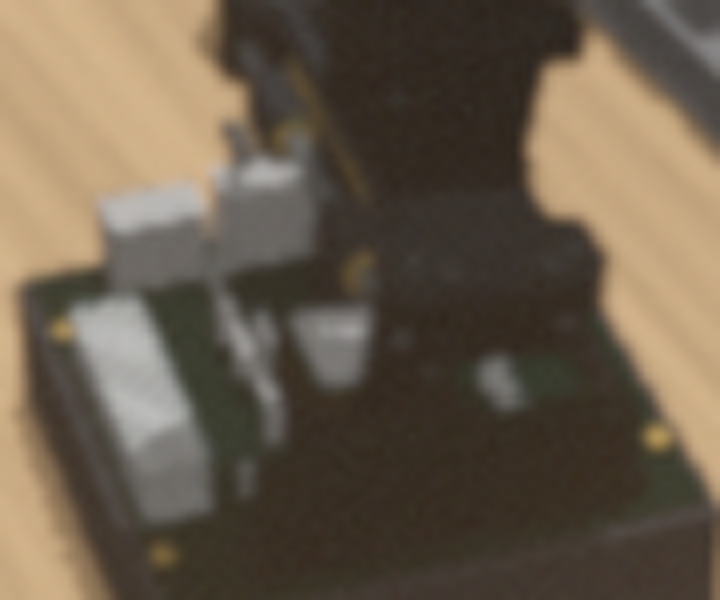

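```bash
python3 - <<'E'
from h import *
a=np.radians(-9.6);A=np.array([[np.cos(a),-np.sin(a)],[np.sin(a),np.cos(a)]])
P=plane('side',[(265+295/8-.44,150+312/8-.44),(265+330/8-.44,150+385/8-.44)],.079)[:,:2]*1000
print((P-[572.5,30.8])@A)
i=cv2.imread('pics/side0.png').astype(int); m=((i.max(2)-i.min(2)<45)&(i.min(2)>120)).astype(np.uint8)
c=np.argwhere(m[280:312,335:372])[:,::-1]+[335,280]; P=plane('side',c,.03)[:,:2]*1000-[509,-294.2]
b=np.radians(-7.5);B=np.array([[np.cos(b),-np.sin(b)],[np.sin(b),np.cos(b)]]); q=P@B; print(q.min(0),q.max(0))
E
```

```text
[[-16.45253412  20.32809834]
 [-17.14932155 -20.90867352]]
[-21.12518177 -19.72528215] [21.3652986  19.90792511]
```

{"op": "move_arm", "data": {
  "targets": [
    [[0.16,-0.02,0],[0,0,0],30],
    [[0,0,0.08],[0,0,0],30],
    [[0,0,0],[0,0,0],30],
    [[0,0,0],[0,0,0],30]
  ]
}}

```text
time: 11.65
ee_pos: [0.5711, 0.0309, 0.0641]
eef_rot: [0.084, 0.994, 0.006, -0.075]
ft_force: [-0.3, -0.4, -0.1]
width: 0.0381
grip_force: 10.0
```

```bash
python3 - <<'E'
from h import *
go(572.4,30.6,64.3,80.3); s=r.read_state(); print(s['ft_force'],s['torque'],s['width'])
E
```

```text
at [571.1  30.9  64.1] ydir 80.33 tilt [-0.1473  0.0252] | shift cm [-0.13 -0.   -0.04] turn z 0.0005
[-0.25689283 -0.35863064 -0.12270334] [-0.0376435  -0.16850438 -0.00763154] 0.038122329335700526
```

{"op": "move_arm", "data": {
  "targets": [
    [[0,0,0],[0,0,0],47],
    [[0,0,0],[0,0,0],50],
    [[0,0,0],[0,0,0],55],
    [[0,0,0],[0,0,0],55],
    [[0,0,-2],[0,0,0],55],
    [[0,0,-4],[0,0,0],55],
    [[0,0,-5],[0,0,0],55],
    [[0,0,-3],[0,-0.15,0],55],
    [[0,0,0],[0,0,0],40],
    [[0,0,0],[0,0,0],10]
  ]
}}

```text
time: 12.9
ee_pos: [0.5911, 0.0276, 0.2021]
eef_rot: [0.084, 0.996, 0.0, -0.001]
ft_force: [-1.1, 0.1, -1.1]
width: 0.0352
grip_force: 0.0
```

```bash
python3 - <<'E'
from h import *
a=np.radians(-9.6);c,s=np.cos(a),np.sin(a)
# lever push waypoints in socket frame
def W(x,y): return 570.7+c*x-s*y,31+s*x+c*y
for x,z in((-62,200),(-62,120)): print(W(x,50)); go(*W(x,50),z,80.4)
i=snap('side')
cv2.imwrite('pics/g5.png',cv2.resize(i[150:225,265:355],None,fx=8,fy=8,interpolation=cv2.INTER_CUBIC))
E
```

```text
(np.float64(517.9066830374338), np.float64(90.63946414992358))
at [591.1  27.6 202.1] ydir 80.36 tilt [-0.0017  0.0006] | shift cm [8.28 4.98 0.23] turn z -0.0008
(np.float64(517.9066830374338), np.float64(90.63946414992358))
at [591.1  27.6 202.1] ydir 80.36 tilt [-0.0017  0.0006] | shift cm [8.26 4.98 8.23] turn z -0.0008
```

View pics/g5.png

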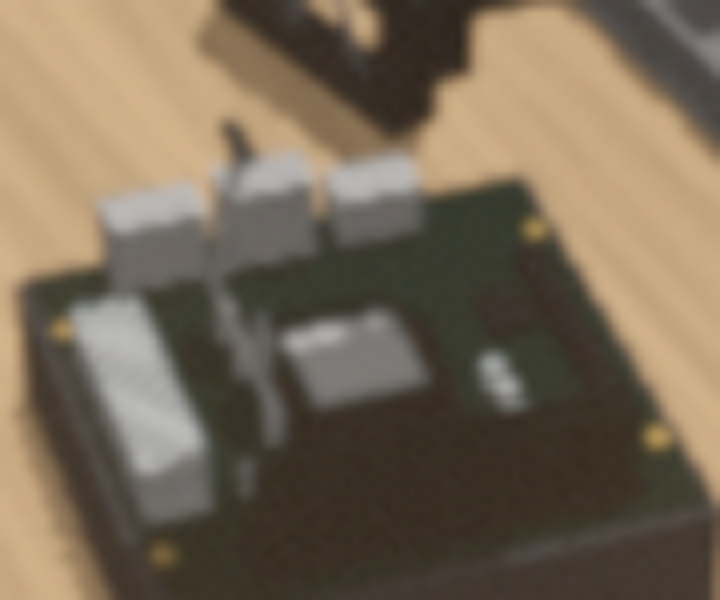

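Chip appears flat in the pocket, corners at crop (280,335),(388,308),(430,382),(318,408). I check its position numerically.

```bash
python3 - <<'E'
from h import *
a=np.radians(-9.6);A=np.array([[np.cos(a),-np.sin(a)],[np.sin(a),np.cos(a)]])
i=cv2.imread('/tmp/side.png').astype(int)
g=i.min(2); P=[(280,335),(388,308),(430,382),(318,408)]
for z in(.071,.075):
  Q=(plane('side',[(265+u/8-.44,150+v/8-.44) for u,v in P],z)[:,:2]*1000-[572.5,30.8])@A; print(np.round(Q,1).tolist(),Q.mean(0))
E
```

```text
[[-22.5, 19.1], [18.4, 20.9], [19.2, -21.9], [-22.0, -22.3]] [-1.74642987 -1.04833092]
[[-23.9, 14.6], [16.9, 16.3], [17.6, -26.2], [-23.4, -26.6]] [-3.2264422  -5.48117239]
```

Chip sits at (-1.7,-1.0) mm of centre, flat. Now the lever: go behind the handle with closed fingers.

{"op": "move_arm", "data": {
  "targets": [
    [[4.2,2.5,0],[0,0,0],0],
    [[4.1,2.5,0],[0,0,0],0],
    [[0,0,0],[0,0,0],0],
    [[0,0,3],[0,0,0],0],
    [[0,0,3],[0,0,0],0],
    [[0,0,3],[0,0,0],0],
    [[0,0,0],[0,0,0],0],
    [[0,0,0],[0,0,0],0]
  ]
}}

```text
time: 13.95
ee_pos: [0.519, 0.0901, 0.1131]
eef_rot: [0.085, 0.996, -0.0, 0.0]
ft_force: [0.0, 0.5, 0.3]
width: 0.0001
grip_force: 0.0
```

```bash
cat >> h.py <<'E'
def sock(off=(570.7,31)):
    a=np.radians(-9.6);A=np.array([[np.cos(a),-np.sin(a)],[np.sin(a),np.cos(a)]]); s=r.read_state(); p=np.array(s['ee_pos'])*1000
    print('tcp in socket xy',np.round((p[:2]-off)@A,1),'z',round(p[2],1),'F',np.round(s['ft_force'],1),'w',round(s['width']*1000,1),'t',s['time'])
E
python3 -c "
from h import *
sock()"
```

```text
tcp in socket xy [-60.9  49.7] z 113.1 F [0.  0.5 0.3] w 0.1 t 13.95
```

{"op": "move_arm", "data": {
  "targets": [
    [[-1.3,0,0],[0,0,0],0],
    [[-1.3,0,0],[0,0,0],0],
    [[-1.3,0,0],[0,0,0],0],
    [[-1.4,0,0],[0,0,0],0],
    [[0,0,0],[0,0,0],0],
    [[0,0,0],[0,0,0],0],
    [[0,0,-2.5],[0,0,0],0],
    [[-2,0,0],[0,0,0],0],
    [[0,0,0],[0,0,0],0],
    [[0,0,1.5],[0,0,0],0],
    [[-0.3,0,1.2],[0,0,0],0],
    [[-0.3,0,1.2],[0,0,0],0],
    [[-0.3,0,1.2],[0,0,0],0],
    [[0,0,0],[0,0,0],0]
  ]
}}

```text
time: 15.7
ee_pos: [0.5981, 0.0766, 0.0849]
eef_rot: [0.084, 0.996, -0.001, -0.001]
ft_force: [0.7, -0.1, 1.0]
width: 0.0005
grip_force: 0.0
```

```bash
python3 -c "
from h import *
sock()"
```

```text
tcp in socket xy [19.4 49.5] z 84.9 F [ 0.7 -0.1  1. ] w 0.5 t 15.7
```

{"op": "move_arm", "data": {
  "targets": [
    [[-0.2,0,0.4],[0,0,0],0],
    [[0,0,0.3],[0,0,0],0],
    [[0,0,0.2],[0,0,0],0],
    [[0,0,0],[0,0,0],0],
    [[0,0,0],[0,0,0],0]
  ]
}}

```text
time: 16.32
ee_pos: [0.6012, 0.0765, 0.0778]
eef_rot: [0.084, 0.996, 0.0, 0.0]
ft_force: [0.7, 0.2, 1.0]
width: 0.0007
grip_force: 1.0
```

```bash
python3 -c "
from h import *
sock()"
```

```text
tcp in socket xy [22.5 50. ] z 77.8 F [0.7 0.2 1. ] w 0.7 t 16.325
```

{"op": "move_arm", "data": {
  "targets": [
    [[0,0,0.1],[0,0,0],0],
    [[0,0,0.1],[0,0,0],0],
    [[0,0,0],[0,0,0],0],
    [[0,0,0],[0,0,0],0]
  ]
}}

```text
time: 16.82
ee_pos: [0.6015, 0.0765, 0.0769]
eef_rot: [0.084, 0.996, 0.0, 0.0]
ft_force: [-4.1, -0.3, 13.1]
width: 0.0006
grip_force: 6.6
```

```bash
python3 -c "
from h import *
sock()"
```

```text
tcp in socket xy [22.8 50. ] z 76.9 F [-4.1 -0.3 13.1] w 0.6 t 16.825
```

Lever is at its stop. Now to the cooler.

```bash
python3 - <<'E'
from h import *
go(487.6,316.3,200,82.6)
E
```

```text
at [601.5  76.5  76.9] ydir 80.32 tilt [0.001  0.0007] | shift cm [ 15.25  21.74 -12.3 ] turn z -0.0398
```

{"op": "move_arm", "data": {
  "targets": [
    [[0,0,-4],[0,0,0],0],
    [[0,0,-5],[0,0,0],50],
    [[0,0,-3.5],[0,0,0],100],
    [[2.5,3.6,0],[0,0,0],100],
    [[2.5,3.6,0],[0,0,0],100],
    [[2.5,3.6,0],[0,0,0],100],
    [[2.5,3.6,0],[0,0,0],100],
    [[2.5,3.6,0],[0,0,0],100],
    [[2.6,3.7,0],[0,0,0],100],
    [[0,0,0],[0,0,-0.04],100],
    [[0,0,4],[0,0,0],100],
    [[0,0,0],[0,0,0],100],
    [[0,0,0],[0,0,0],100]
  ]
}}

```text
time: 18.45
ee_pos: [0.4889, 0.3158, 0.1616]
eef_rot: [0.065, 0.998, 0.0, 0.0]
ft_force: [-0.1, -0.6, 0.2]
width: 0.0869
grip_force: 0.0
```

```bash
python3 - <<'E'
from h import *
go(487.6,316.3,46,82.6)
i=snap('side');t=snap('top')
a=cv2.resize(i[90:190,200:300],None,fx=4,fy=4);b=cv2.resize(i[150:225,265:340],(400,400))
cv2.imwrite('pics/g6.png',np.hstack([a,b]))
E
```

```text
at [488.9 315.8 161.6] ydir 82.6 tilt [0.0003 0.0003] | shift cm [ 0.14  0.03 11.56] turn z 0.0
```

View pics/g6.png

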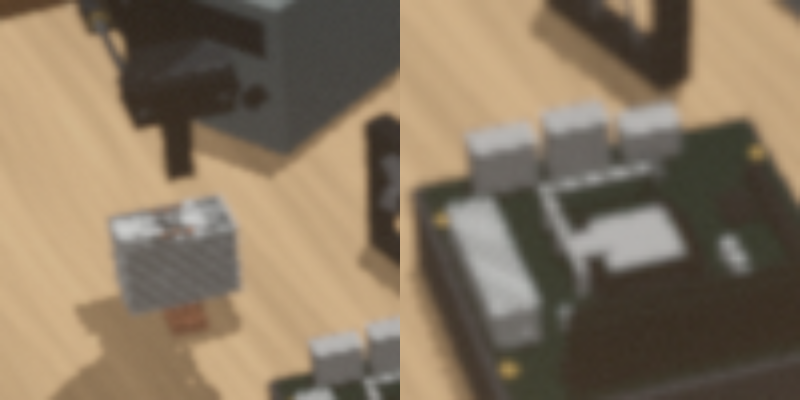

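Side: lever lies shut over the seated chip; the near finger is centred above the cooler's fin block. Descend, grip, lift slightly.

{"op": "move_arm", "data": {
  "targets": [
    [[0.12,0,3],[0,0,0],100],
    [[0,0,3],[0,0,0],100],
    [[0,0,3],[0,0,0],100],
    [[0,0,2.5],[0,0,0],100],
    [[0,0,0],[0,0,0],100],
    [[0,0,0],[0,0,0],80],
    [[0,0,0],[0,0,0],70],
    [[0,0,0],[0,0,0],65],
    [[0,0,0],[0,0,0],60],
    [[0,0,0],[0,0,0],55],
    [[0,0,0],[0,0,0],40],
    [[0,0,0],[0,0,0],40],
    [[0,0,0],[0,0,0],40]
  ],
  "grip_force": 40
}}

```text
time: 20.18
ee_pos: [0.4875, 0.3163, 0.0457]
eef_rot: [0.064, 0.998, 0.0, 0.0]
ft_force: [-0.4, 1.9, 1.8]
width: 0.0498
grip_force: 40.0
```

```bash
python3 - <<'E'
from h import *
go(487.6,316.3,46,82.6);sock()
E
```

```text
at [487.5 316.3  45.7] ydir 82.63 tilt [0.0003 0.0006] | shift cm [-0.01  0.   -0.03] turn z 0.0006
tcp in socket xy [-129.6  267.4] z 45.7 F [-0.4  1.9  1.8] w 49.8 t 20.175
```

{"op": "move_arm", "data": {
  "targets": [
    [[0,0,-1],[0,0,0],40],
    [[0,0,-2],[0,0,0],40],
    [[0,0,-3],[0,0,0],40],
    [[0,0,-3],[0,0,0],40],
    [[0,0,-3],[0,0,0],40],
    [[0,0,-1],[0,0,0],40],
    [[0,0,0],[0,0,0],40],
    [[0,0,0],[0,0,0],40]
  ]
}}

```text
time: 21.18
ee_pos: [0.4868, 0.3154, 0.1741]
eef_rot: [0.064, 0.998, -0.001, -0.001]
ft_force: [-0.7, 0.0, -3.2]
width: 0.0495
grip_force: 40.0
```

```bash
python3 - <<'E'
from h import *
go(570.7,31,176,80.4);sock()
s=snap('side').astype(int)
m=((s.max(2)-s.min(2)<40)&(s.min(2)>70)).astype(np.uint8)
p=proj('side',np.array(r.read_state()['ee_pos']));print(p)
for n in('pics/side0.png','/tmp/side.png'):
  i=cv2.imread(n).astype(int);m=((i[...,2]-i[...,0]>60)&(i[...,2]-i[...,1]>40)).astype(np.uint8)
  y0=165 if 'side0' in n else 90; y0,y1=(160,185) if 'side0' in n else (100,160)
  k,l,st,ce=cv2.connectedComponentsWithStats(m[y0:y1,215:275]); print(n,st[1:].tolist(),ce[1:].tolist())
E
```

```text
at [486.8 315.4 174.1] ydir 82.62 tilt [-0.0017 -0.0015] | shift cm [-11.97 -27.13  -0.16] turn z 0.0387
tcp in socket xy [-130.1  266.4] z 174.1 F [-0.7  0.  -3.2] w 49.5 t 21.175
[[239.03133319 122.39716674]]
pics/side0.png [] []
/tmp/side.png [[29, 35, 3, 2, 4]] [[30.0, 35.25]]
```

{"op": "move_arm", "data": {
  "targets": [
    [[-0.7,-1.6,0],[0,0,0],40],
    [[-1.2,-2.7,0],[0,0,0],40],
    [[-1.2,-2.7,0],[0,0,0],40],
    [[-1.2,-2.7,0],[0,0,0],40],
    [[-1.2,-2.7,0],[0,0,0],40],
    [[-1.2,-2.7,0],[0,0,0],40],
    [[-1.2,-2.7,0],[0,0,0],40],
    [[-1.2,-2.7,0],[0,0,0],40],
    [[-1.2,-2.7,0],[0,0,0],40],
    [[-1.2,-2.7,0],[0,0,0],40],
    [[-0.5,-1.2,0],[0,0,0],40],
    [[0,0,0],[0,0,0.039],40],
    [[0,0,0],[0,0,0],40],
    [[0,0,0],[0,0,0],40]
  ]
}}

```text
time: 22.98
ee_pos: [0.5715, 0.0322, 0.1754]
eef_rot: [0.083, 0.997, 0.0, -0.0]
ft_force: [-0.8, 0.4, -3.2]
width: 0.0497
grip_force: 40.0
```

```bash
python3 - <<'E'
from h import *
go(570.7,31,127.2,80.4);sock()
i=snap('side').astype(int)
# fin block near face & cold plate edges in the side view, bright/grey mask and copper
m=((i[...,2]-i[...,0]>35)&(i[...,2]-i[...,1]>18)&(i[...,2]<190)).astype(np.uint8)
k,l,st,ce=cv2.connectedComponentsWithStats(m[120:215,270:350])
for a,b in sorted(zip(st[1:].tolist(),ce[1:].tolist()),key=lambda q:-q[0][4])[:4]: print(a,np.round(b,1))
print('predicted plate near-face bottom corners',[proj('side',np.array([.5707,.031,.1284])+Ro.from_euler('z',-9.6,degrees=True).apply([x,-.028,z]))[0].round(1).tolist() for x in(-.015,.015) for z in(0,.012)])
g=((i.max(2)-i.min(2)<35)&(i.min(2)>75)).astype(np.uint8)
k,l,st,ce=cv2.connectedComponentsWithStats(g[110:215,265:350]); 
for a,b in sorted(zip(st[1:].tolist(),ce[1:].tolist()),key=lambda q:-q[0][4])[:4]: print('grey',a,np.round(b,1))
print('pred block near face',[proj('side',np.array([.5707,.031,.1284])+Ro.from_euler('z',-9.6,degrees=True).apply([x,-.025,z]))[0].round(1).tolist() for x in(-.046,.046) for z in(.028,.09)])
E
```

```text
at [571.5  32.2 175.4] ydir 80.47 tilt [-0.0003  0.0002] | shift cm [ 0.05 -0.13  4.82] turn z 0.0013
tcp in socket xy [0.6 1.3] z 175.4 F [-0.8  0.4 -3.2] w 49.7 t 22.975
[59, 31, 21, 55, 151] [68.5 52.6]
[0, 0, 23, 50, 133] [14.1 15.1]
[35, 55, 14, 10, 97] [41.5 59.1]
[0, 85, 5, 10, 29] [ 1.3 90.5]
predicted plate near-face bottom corners [[306.6, 185.4], [306.6, 181.9], [317.2, 183.1], [317.2, 179.7]]
grey [8, 37, 57, 68, 1394] [31.8 70.1]
grey [59, 10, 26, 35, 351] [75.1 25.8]
grey [60, 84, 6, 7, 32] [62.3 87.2]
grey [80, 0, 5, 4, 11] [82.7  0.9]
pred block near face [[295.0, 178.9], [294.5, 159.9], [327.8, 172.0], [328.3, 153.1]]
```

{"op": "move_arm", "data": {
  "targets": [
    [[0.05,-0.12,1],[0,0,0],40],
    [[0,0,1],[0,0,0],40],
    [[0,0,1],[0,0,0],40],
    [[0,0,0.8],[0,0,0],40],
    [[0,0,0.6],[0,0,0],40],
    [[0,0,0.4],[0,0,0],40],
    [[0,0,0],[0,0,0],40],
    [[0,0,0],[0,0,0],40],
    [[0,0,0],[0,0,0],40]
  ]
}}

```text
time: 24.15
ee_pos: [0.5712, 0.0307, 0.1279]
eef_rot: [0.084, 0.996, 0.0, 0.0]
ft_force: [-0.3, -0.5, -2.2]
width: 0.0498
grip_force: 40.0
```

```bash
python3 - <<'E'
from h import *
go(570.7,31,127.2,80.4);sock()
i=snap('side').astype(int)
m=((i[...,2]-i[...,0]>35)&(i[...,2]-i[...,1]>18)&(i[...,2]<190)).astype(np.uint8)
k,l,st,ce=cv2.connectedComponentsWithStats(m[170:215,295:330])
for a,b in sorted(zip(st[1:].tolist(),ce[1:].tolist()),key=lambda q:-q[0][4])[:2]: print(a,np.round(b,1))
print([proj('side',np.array([.5707,.031,.0815])+Ro.from_euler('z',-9.6,degrees=True).apply([x,-.028,z]))[0].round(1).tolist() for x in(-.015,.015) for z in(0,.012)])
E
```

```text
at [571.2  30.7 127.9] ydir 80.39 tilt [0.0006 0.0002] | shift cm [0.05 0.03 0.07] turn z -0.0002
tcp in socket xy [ 0.5 -0.3] z 127.9 F [-0.3 -0.5 -2.2] w 49.8 t 24.15
[11, 19, 13, 9, 88] [17.1 22.8]
[[306.7, 198.6], [306.7, 195.3], [317.1, 196.3], [317.1, 193.0]]
```

```bash
python3 -c "
from bench import r
print(r.close_job())"
```

```text
the job is handed in; nothing more can be done
None
```

The job is handed in but no verdict came back: the processor lies flat in the pocket, the lever is at its stop, and the cooler is held still about 1 cm above the processor, centred within about 1–2 mm and turned to match by my measurements; on the way the gripper body pressed the raised lever once at about 18 N, under the 40 N limit.

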